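# Load a culture plate into the plate viewer and select the green filter

### The job

Get the plate with the tan agar ready for viewing through the green filter: set it level in the round nest on the viewer's open tray, push the tray fully home, and turn the filter wheel on the sloping face until the green filter fills the little window. Keep the plate level, and leave the empty plate and the bottles where they stand.

Things in the scene. Friction and masses are not known exactly. Their poses are not given: they have to be found in the camera images.
- viewer: Plate viewer: white box, grey sloping face, 200 mm deep (x), 172 wide (y), 168 high, fixed to the bench. Origin: centre of its underside; x to its back (front faces -x), z up. Upright in front to 66 mm (tray's black front), then the face slopes up and back, 35 degrees from horizontal; its outward normal is (-0.574, 0, 0.819) in this frame. A 0.49 m tall microscope stands 0.3 m to its right.
- wheel_centre (a point): Where the filter wheel's axis (along the face normal) meets the sloping face; axes as the viewer's. The wheel is a dark disc, 130 mm in diameter, its top 8 mm above the face, with six round filters, 30 mm in diameter, 60 degrees apart at 45 mm radius; counter-clockwise seen facing it: green, yellow, orange, red, blue, clear.
- knob_grip (a point): Point on the wheel's axis 34 mm above the sloping face, 12 mm below the top of the black ribbed round knob (36 mm in diameter) that turns the wheel; (-0.050, 0, 0.143) in the viewer's frame, axes as the viewer's. Grip across the knob with the tool along the face normal, so 35 degrees from vertical, leaning towards the viewer's front.
- window (a point): Centre of the window, at its upper surface: a round hole 20 mm in diameter in a fixed black bridge plate over the top of the wheel, 45 mm straight up the slope from the axis; axes as the viewer's. The bridge is 56 mm wide, reaches from 31 to 81 mm up the slope from the axis, its top 16 mm above the face. The filter under the hole shows.
- filter_wheel (a joint): Angle of the wheel, rad: how far the green filter stands counter-clockwise (seen facing the wheel) from the window. 0, or any whole turn (6.283), when green is centred in the window; pi when it is at the bottom. Turns both ways, more than a whole turn, with friction 0.05 N m, and stays where it is left. Green fills the window within 0.11 rad of centre.
- viewer_tray (a joint): How far the tray is drawn out, m: 0 fully home, 0.122 fully out; slides along the viewer's -x, friction about 1.2 N, hard stop at 0.
- tray_pull (a point): Centre of the front edge of the tray's aluminium pull ledge: 76 mm wide (y), 10 thick (31 to 41 mm above the bench), standing 23 mm out from the tray's black upright front plate (152 mm wide, 9 to 58 mm above the bench). Moves with the tray, axes as the viewer's; push along the viewer's +x. When the tray is home it lies at (-0.127, 0, 0.036) in the viewer's frame.
- tray_nest (a point): Centre of the nest on the tray's flat floor, 14 mm above the bench; moves with the tray, 79 mm behind the pull ledge's front edge; axes as the viewer's. Four white rounded curbs, 5 mm high, on a circle of 72 mm inner diameter, stand on the diagonals; the gaps between them at +-x and +-y are 29 mm wide. The floor is 132 mm wide (y), without side walls.
- agar_plate: Covered petri dish with tan agar, 66 mm in diameter, 16 high, 20 g, loose on the bench. Origin: centre of its underside, z up.
- empty_plate: Empty clear petri dish of the same size, loose; not to be used. Origin: centre of its underside.
- stain_bottle: Brown dropper bottle with a blue teat, 38 mm in diameter, 104 high, loose. Origin: centre of its underside.
- oil_bottle: Small brown bottle with black cap, 29 mm in diameter, 62 high, loose. Origin: centre of its underside.
- wash_bottle: Green wash bottle with bent spout, 66 mm in diameter, 186 high with spout, loose. Origin: under its middle; the body's axis is 16 mm from it along its x.
There are look-alikes about, which are no part of the job. What is shaped like the agar_plate but blue or red is not meant.

How it is judged:
By the outcome, as a careful person would: the job done as asked, in the order asked, and still so for the second after the job is handed in, with the robot touching nothing.
It also fails if it takes over 67 s, if anything falls off the work surface, if the arm or the gripper's body presses on something with over 40 N, if the wrist force passes 120 N, or if a joint passes its speed limit or range.

### The arm

A 7-joint arm with a two-finger parallel gripper is mounted at the origin on a cart in front of the work surface, level with it; the furniture and walls round the work are solid. World frame = base frame: x ahead of the robot, y to its left, z up, the work surface at z = 0. Lengths are in m, angles in degrees, forces in N, time in s.
With the tool pointing down it reaches from about 0.425 to 0.875 m from the base axis. Payload 4.7 kg.
Tool frame: the origin (TCP) lies on the mounting face of the last link; the fingertips stand 182 mm ahead of it and the grasp point (between the pads) lies 164 mm ahead of it; z points along the fingers, y is the line along which they close (so a half turn about z gives the same grasp; the last joint's range is limited). The gripper opens to 87 mm and grips with 3 to 60 N. Pads are 19 mm wide; open, the fingers measure 117 mm over their backs; the gripper's body (75 mm by 190 mm) begins 51 mm behind the grasp point.
Start: joints at [-62.561, 18.392, -4.016, 83.108, 1.295, 78.541, -3.26], TCP at [0.291, 0.581, 0.405] pointing down, gripper open.
Joint ranges: [-163.93, 163.93], [-17.29, 119.83], [-79.2, 71.16], [3.27, 140.29], [-89.18, 269.18], [5.43, 117.66], [-154.24, 154.24]. Speed limits (degrees/s): [147.25, 147.25, 180, 180, 180, 180, 180].

### API

Orientations are given as [roll, pitch, yaw] about the fixed x, y, z axes, in that order (R = Rz(yaw) Ry(pitch) Rx(roll)).
In Python, from cell import env gives the robot as it stands.
- The arm moves only by the tool servo_tool, never from a script. Its argument "plan" is a list of rows, each an object with "xyz": the shift along the tool's x, y, z in cm, a list of three; "twist": the turn, a rotation vector about the tool's x, y, z in degrees, a list of three; "jaw": the closure, from 0 (fully open) to 1 (shut). In form: [{"xyz": [x, y, z], "twist": [wx, wy, wz], "jaw": jaw}, ...]. A call has 1 to 10 rows; each row is the pose to reach, as a shift and turn from the pose commanded when the call began, along the tool's axes at that moment; what a row does not reach only later rows make up. A row lasts 1/12 s, in which the tool goes at most 41.7 mm and 7.16 degrees, less where a joint would pass 70% of its speed; a pose out of reach is approached as far as the arm can. A call with a gripper value outside its range is refused whole. The fingers move at their own pace and stop on an object; "newtons" is the grip in N (left out, the last holds). Time passes only in rows, so rows that repeat a pose let the fingers close. It gives the time, the measured TCP pose, the force, the opening and the grip force at its end, in the units of the state.
- env.get_obs(): the state, without advancing time (a new reading comes with each control period).
- env.read_camera(name): name is "side" or "top"; returns a dict with "img" (480x640x3 uint8, red, green, blue), "camera_matrix" (3x3 intrinsics, pixels), "R" (3x3) and "t" (3): a world point X has camera coordinates R X + t. Camera axes: x right, y down, z forward; pixel columns grow to the right and rows downward; lengths in m; the calibration is good to about 2 mm. A picture is of the moment at which its call begins. There is no depth.
- env.sign_off(): hands the job in; it is judged then, once.
The state is a dict: "time_s": time; "qpos": joint angles; "joint_velocities": joint speeds; "effort": joint torques, N m; "tool_pos": TCP position; "tool_rot": TCP orientation; "force": force on the tool from outside, world axes, zero at the start; "wrist_torque": the same for the moment, N m; "grip_width": finger opening in m; "grasp_force": force on a finger pad.
Only numpy, scipy, OpenCV 4.12 (cv2) and the standard library are available. Lean on these libraries where they do the work, as an engineer would, in place of code of your own. Each camera call takes 0.05 s, during which the arm holds its last target. There are 200 camera calls.

## Working session

There is one attempt and no reset: what is moved stays moved. The work goes in short steps, Python scripts to look and compute and a tool call to move; the robot and the scene stay as the last step left them, time stands still between calls to the robot, and variables do not carry over. Pictures are saved under pics/ and viewed, at most 10 in all, crops included, and the job is handed in when it is done.

Besides the shell and the picture viewer there is one more tool, called after "Call:" as name([rows], argument=value, ...), one row to a line, values as JSON. servo_tool: Moves the arm, as the interface text tells. Its arguments: {"type":"object","properties":{"plan":{"type":"array","items":{"type":"object","properties":{"xyz":{"type":"array","items":{"type":"number"}},"twist":{"type":"array","items":{"type":"number"}},"jaw":{"type":"number"}}}},"newtons":{"type":"number"}},"required":["plan"]}

```bash
mkdir -p pics; ls; cat > h.py <<'E'
import numpy as np, cv2
from cell import env
from scipy.spatial.transform import Rotation as Ro
def cam(n): 
    c=env.read_camera(n); c={k:np.array(v) for k,v in c.items()}; return c
def save(c,f): cv2.imwrite('pics/'+f,c['img'][:,:,::-1])
def ray(c,u,v,z):
    d=c['R'].T@np.linalg.inv(c['camera_matrix'])@[u,v,1]; o=-c['R'].T@c['t']
    return o+d*(z-o[2])/d[2]
def proj(c,X):
    p=c['camera_matrix']@(c['R']@np.array(X)+c['t']); return p[:2]/p[2]
E
python3 - <<'E'
from h import *
for n in('top','side'):
    c=cam(n); save(c,n+'0.png'); print(n,-c['R'].T@c['t'],c['R'][2],c['camera_matrix'][0,0])
print(env.get_obs())
E
```

```text
pics
top [0.31293068 0.25760474 1.16117788] [ 0.19122177 -0.00143489 -0.98154581] 463.19685438395214
side [ 0.27301043 -0.43415881  0.67993178] [ 0.26231746  0.76460395 -0.58870226] 481.3007824934707
{'time_s': 0.1, 'qpos': array([-62.56000833,  18.43562157,  -4.01646489,  83.16875298,
         1.29366067,  78.54202677,  -3.26009454]), 'joint_velocities': array([-0.06586538,  0.02288939,  0.02912054, -0.20977197,  0.11122067,
       -0.05069328,  0.07557839]), 'effort': array([-1.12705964e-04, -4.92572451e+01, -4.05912073e-01, -3.13399673e+01,
       -6.40999270e-02,  3.95741849e-02,  8.07246511e-05]), 'tool_pos': array([0.29130139, 0.58085947, 0.40375419]), 'tool_rot': array([-1.79898764e+02,  3.95556953e-03,  1.53370149e+02]), 'force': array([0.1508291 , 0.38209607, 0.15606922]), 'wrist_torque': array([-0.00494147,  0.03715759,  0.05685086]), 'grasp_force': 0.0, 'grip_width': 0.08707061408448331}
```

View pics/top0.png

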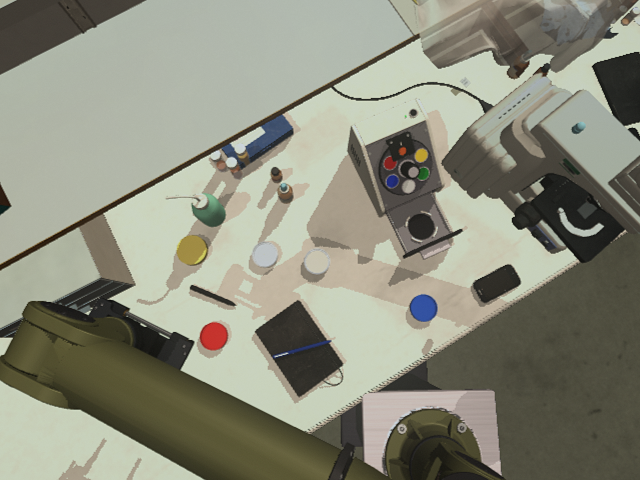

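View pics/side0.png

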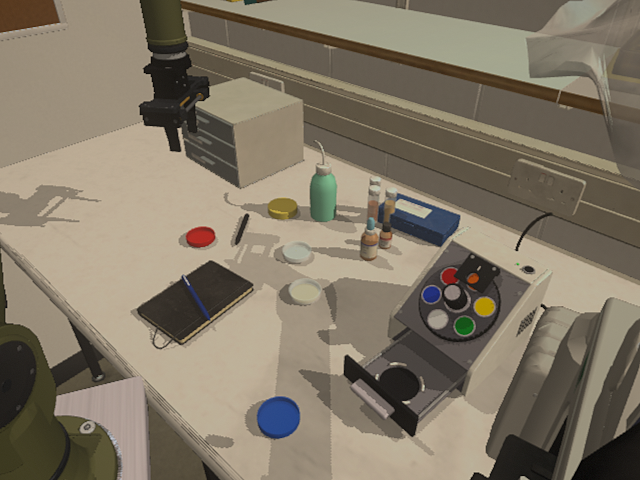

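The top view shows a cream dish at (316,263), a clear one at (265,255), a gold one at (192,250), red and blue ones, and the viewer at (400,160) with its tray drawn out. I'll zoom in on the dishes and wheel to tell them apart.

```bash
python3 - <<'E'
from h import *
s=cam('side');t=cam('top')
a=cv2.resize(s['img'][180:320,240:360],None,fx=3.3,fy=3.3,interpolation=cv2.INTER_CUBIC)
b=cv2.resize(t['img'][95:265,330:470],None,fx=2.72,fy=2.72,interpolation=cv2.INTER_CUBIC)
h=max(a.shape[0],b.shape[0]); a,b=[cv2.copyMakeBorder(i,0,h-i.shape[0],0,0,cv2.BORDER_CONSTANT) for i in(a,b)]
cv2.imwrite('pics/crop1.png',np.hstack([a,b])[:,:,::-1])
for n,p in dict(cream=(316,263),clear=(265,255),gold=(192,250)).items():
    print(n,t['img'][p[1]-4:p[1]+4,p[0]-4:p[0]+4].mean((0,1)),ray(t,*p,0.012))
for n,p in dict(cream=(305,292),clear=(297,253),gold=(282,209)).items():
    print(n,s['img'][p[1]-3:p[1]+3,p[0]-3:p[0]+3].mean((0,1)),ray(s,*p,0.012))
hsv=cv2.cvtColor(t['img'],cv2.COLOR_RGB2HSV); 
for n,c,m in(('T',t,None),('S',s,None)):
    hsv=cv2.cvtColor(c['img'],cv2.COLOR_RGB2HSV)
    for nm,lo,hi in(('green',50,75),('yellow',22,32),('blue',112,128),('red',0,4),('orange',5,12)):
        k=cv2.inRange(hsv,(lo,150,60),(hi,255,255)); q,l,st,ce=cv2.connectedComponentsWithStats(k)
        print(n,nm,[(ce[i].round(1).tolist(),int(st[i,4])) for i in range(1,q) if st[i,4]>40])
E
```

```text
cream [199.328125 195.125    176.8125  ] [0.46141458 0.26504897 0.012     ]
clear [189.484375 195.21875  196.40625 ] [0.4837563  0.39248935 0.012     ]
gold [160.28125 139.8125   67.59375] [0.49956581 0.57589371 0.012     ]
cream [179.80555556 172.25       140.66666667] [0.46683992 0.25686377 0.012     ]
clear [172.61111111 175.08333333 157.77777778] [0.48580186 0.38400173 0.012     ]
gold [134.77777778 115.72222222  52.08333333] [0.49821603 0.56838449 0.012     ]
T green [([423.0, 173.2], 79)]
T yellow [([420.9, 154.9], 110)]
T blue [([391.8, 180.8], 98), ([423.4, 306.8], 439), ([308.0, 346.4], 84)]
T red [([389.4, 162.9], 101), ([213.3, 335.9], 589)]
T orange [([402.1, 150.6], 48)]
S green [([464.0, 325.7], 238)]
S yellow [([281.8, 207.5], 424), ([484.1, 306.1], 258)]
S blue [([431.1, 294.1], 195)]
S red [([200.1, 236.5], 462), ([449.2, 276.1], 186)]
S orange [([473.2, 278.4], 88)]
```

View pics/crop1.png

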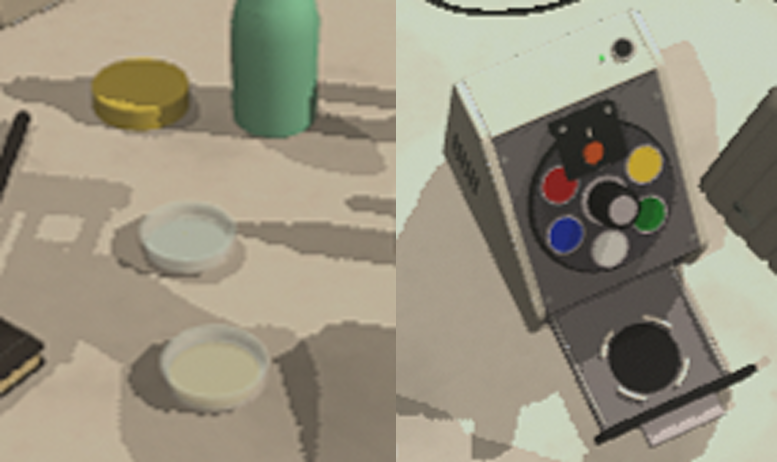

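The crop confirms the cream dish, covered and with tan filling, as the agar plate; the clear one is empty and the gold one is an opaque look-alike. Orange is in the window and green sits 120° clockwise of it, so the wheel turns +120° ccw.

```bash
cat >> h.py <<'E'
def tri(cs,ps):
    P=[c['camera_matrix']@np.c_[c['R'],c['t']] for c in cs]
    X=cv2.triangulatePoints(P[0],P[1],np.float64(ps[0]).reshape(2,1),np.float64(ps[1]).reshape(2,1)); return (X[:3]/X[3]).ravel()
def goto(p,R):
    "shift (cm) and rotvec (deg) in tool axes from the measured pose to TCP pose p,R"
    o=env.get_obs(); R0=Ro.from_euler('xyz',o['tool_rot'],degrees=True)
    print('xyz cm',(R0.inv().apply(np.array(p)-o['tool_pos'])*100).round(2),'twist',(R0.inv()*R).as_rotvec(degrees=True).round(2))
E
python3 - <<'E'
from h import *
s=cam('side');t=cam('top')
def blob(c,lo,hi,near):
    k=cv2.inRange(cv2.cvtColor(c['img'],cv2.COLOR_RGB2HSV),lo,hi); q,l,st,ce=cv2.connectedComponentsWithStats(k)
    i=min((i for i in range(1,q) if st[i,4]>30),key=lambda i:np.hypot(*(ce[i]-near)))
    cn=max(cv2.findContours((l==i).astype(np.uint8),0,2)[0],key=len)
    return cv2.fitEllipse(cv2.convexHull(cn))[0], st[i].tolist()
pts={}
for n,lo,hi,a,b in(('green',50,75,(423,173),(464,326)),('yellow',20,32,(421,155),(484,306)),('blue',112,128,(392,181),(431,294)),('red',0,4,(389,163),(449,276))):
    pa=blob(t,(lo,130,60),(hi,255,255),a)[0]; pb=blob(s,(lo,130,60),(hi,255,255),b)[0]
    pts[n]=tri((t,s),(pa,pb)); print(n,pts[n].round(4))
w0=np.array([-.0305,0,.1152]); n=np.array([-.574,0,.819]); u=np.array([.819,0,.574]); l=np.array([0,1,0])
# green phi clockwise 120: ccw seen facing from up goes toward +y (left)
M=[];W=[]
for nm,k in(('green',-120),('yellow',-60),('red',60),('blue',120)):
    a=np.radians(k); M.append(w0+n*.008+.045*(np.cos(a)*u+np.sin(a)*l)); W.append(pts[nm])
M=np.array(M);W=np.array(W);mc,wc=M.mean(0),W.mean(0)
A=(M-mc)[:,:2];B=(W-wc)[:,:2]
yaw=np.arctan2((A[:,0]*B[:,1]-A[:,1]*B[:,0]).sum(),(A*B).sum()); R=Ro.from_euler('z',yaw)
o=wc-R.apply(mc); print('yaw',np.degrees(yaw),'org',o,'res mm',((R.apply(M)+o-W)*1000).round(1).tolist())
# nest dark disc
for c,near in((t,(421,227)),(s,(401,383))):
    e=blob(c,(0,0,0),(179,255,50),near); print('nest',e,ray(c,*e[0],.014))
print('nest if fully out',R.apply([-.17,0,.014])+o)
# plate
for c,near,nm in((t,(316,263),'T'),(s,(305,292),'S')):
    x,y=near; 
    g=cv2.cvtColor(c['img'],cv2.COLOR_RGB2GRAY)[y-30:y+30,x-30:x+30]
    cv2.imwrite(f'/tmp/{nm}.png',cv2.resize(c['img'][y-30:y+30,x-30:x+30],None,fx=6.5,fy=6.5,interpolation=cv2.INTER_NEAREST)[:,:,::-1])
a,b=cv2.imread('/tmp/T.png'),cv2.imread('/tmp/S.png'); cv2.imwrite('pics/plate.png',np.hstack([a,b]))
E
```

```text
green [0.6613 0.007  0.1043]
yellow [0.6977 0.0141 0.1301]
blue [0.6416 0.0822 0.1117]
red [0.6776 0.0889 0.1373]
yaw 14.146427013636442 org [ 0.7035675   0.0566341  -0.00093025] res mm [[-0.1, -1.2, 3.6], [-0.8, 0.6, 3.7], [0.3, 1.5, -3.5], [0.6, -0.9, -3.7]]
nest ((420.6659240722656, 225.94940185546875), [408, 214, 26, 25, 501]) [ 0.55095571 -0.001198    0.014     ]
nest ((386.22845458984375, 386.2330627441406), [344, 356, 76, 81, 2273]) [ 0.52922105 -0.00200939  0.014     ]
nest if fully out [0.53872287 0.01508596 0.01306975]
```

View pics/plate.png

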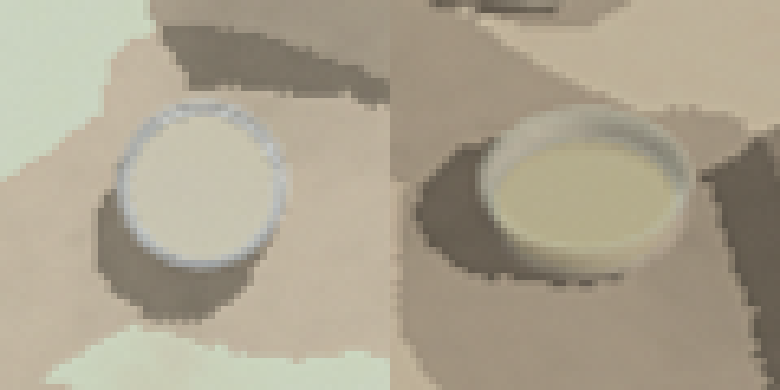

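The plate crop shows a round, level plate with its rim centred at about top (316.6,261) and side (304.7,289). Viewer yaw is inconsistent, so I'll check it using the tray's front-plate edge and nest.

```bash
python3 - <<'E'
from h import *
s=cam('side');t=cam('top')
print('plate',ray(t,316.6,261,.016),ray(s,304.7,289.2,.016),tri((t,s),((316.6,261),(304.7,289.2))))
# front plate
for nm,c,roi in(('T',t,(395,225,75,40)),('S',s,(338,345,85,95))):
    x,y,w,h=roi; v=cv2.cvtColor(c['img'],cv2.COLOR_RGB2HSV)[y:y+h,x:x+w,2]
    k=(v<45).astype(np.uint8)
    q,l,st,ce=cv2.connectedComponentsWithStats(k); i=1+np.argmax(st[1:,4])
    if nm=='T':
        r=cv2.minAreaRect(cv2.findContours((l==i).astype(np.uint8),0,2)[0][0]); b=cv2.boxPoints(r)+[x,y]; print(b.tolist())
        for p in b: print(ray(c,*p,.058).round(4),ray(c,*p,.009).round(4))
big=np.hstack([cv2.resize(t['img'][205:265,395:470],(400,320),interpolation=cv2.INTER_CUBIC),cv2.resize(s['img'][350:440,338:450],(398,320),interpolation=cv2.INTER_CUBIC)])
cv2.imwrite('pics/tray.png',big[:,:,::-1])
E
```

```text
plate [0.46588239 0.26345166 0.016     ] [0.46743999 0.26082273 0.016     ] [0.46719299 0.26331525 0.01363945]
[[409.0, 225.0], [433.0, 225.0], [433.0, 238.0], [409.0, 238.0]]
[0.5447 0.037  0.058 ] [0.555  0.0272 0.009 ]
[ 0.5437 -0.0214  0.058 ] [ 0.5539 -0.0338  0.009 ]
[ 0.5115 -0.0194  0.058 ] [ 0.5204 -0.0317  0.009 ]
[0.5125 0.0387 0.058 ] [0.5214 0.029  0.009 ]
```

View pics/tray.png

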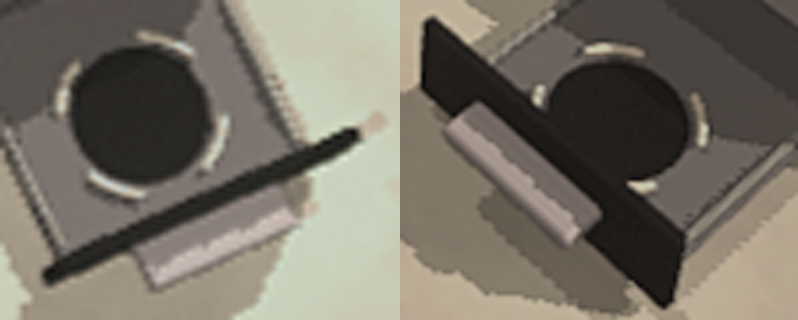

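```bash
python3 - <<'E'
from h import *
s=cam('side');t=cam('top')
def line(nm,c,p,q,z):
    a,b=ray(c,*p,z),ray(c,*q,z); d=a-b; print(nm,'mid',((a+b)/2).round(4),'len',np.linalg.norm(d).round(4),'yaw',np.degrees(np.arctan2(-d[0],d[1])).round(2))
line('frontT',t,(403.8,256.6),(462.1,230.1),.058)
line('frontS',s,(346.4,354.8),(418.5,416.7),.058)
line('ledgeT',t,(423.5,258.4),(450.9,245.9),.038)
line('ledgeS',s,(351.2,385.2),(386.4,417),.041)
print('nestT',ray(t,421.2,226.3,.014))
E
```

```text
frontT mid [ 0.4986 -0.0188  0.058 ] len 0.1578 yaw 23.32
frontS mid [ 0.5053 -0.0238  0.058 ] len 0.1505 yaw 23.37
ledgeT mid [ 0.4798 -0.0325  0.038 ] len 0.0753 yaw 23.31
ledgeS mid [ 0.4819 -0.0349  0.041 ] len 0.0747 yaw 23.43
nestT [ 0.55002692 -0.00249507  0.014     ]
```

Measured: the viewer yaw is 23.35°, the nest is at about (0.552,-0.002) and the plate at (0.4665,0.2625). The wheel sits at about -130°, because orange is off centre. Edge lengths match the given sizes.

```bash
cat >> h.py <<'E'
YAW=23.35; RV=Ro.from_euler('z',YAW,degrees=True); DOWN=Ro.from_euler('xyz',[180,0,YAW],degrees=True)
PLATE=np.array([.4665,.2625]); NEST=np.array([.552,-.002]); ORG=np.array([.7018,.062,0])
E
python3 -c "
from h import *
goto([*PLATE,.30],DOWN)"
```

```text
xyz cm [-29.93 -20.62  10.48] twist [  0.     0.   130.02]
```

Call:
servo_tool([
  {"xyz": [-15,-10.3,0],"twist": [0,0,35],"jaw": 0},
  {"xyz": [-15,-10.3,0],"twist": [0,0,35],"jaw": 0},
  {"xyz": [-15,-10.3,0],"twist": [0,0,35],"jaw": 0},
  {"xyz": [-15,-10.3,0],"twist": [0,0,35],"jaw": 0},
  {"xyz": [-29.9,-20.6,0],"twist": [0,0,70],"jaw": 0},
  {"xyz": [-29.9,-20.6,0],"twist": [0,0,70],"jaw": 0},
  {"xyz": [-29.9,-20.6,0],"twist": [0,0,70],"jaw": 0},
  {"xyz": [-29.9,-20.6,0],"twist": [0,0,70],"jaw": 0},
  {"xyz": [-29.9,-20.6,0],"twist": [0,0,70],"jaw": 0},
  {"xyz": [-29.9,-20.6,0],"twist": [0,0,70],"jaw": 0},
])

```text
time_s: 1.33
tool_pos: [0.4701, 0.2551, 0.4054]
tool_rot: [179.8, 0.1, 82.4]
force: [0.2, -0.6, -0.5]
grip_width: 0.0869
grasp_force: 0.0
```

```bash
python3 -c "
from h import *
goto([*PLATE,.25],DOWN); print(env.get_obs()['qpos'])"
```

```text
xyz cm [ 0.72 -0.51 15.54] twist [2.3e-01 2.0e-02 5.9e+01]
[-45.1974814    4.12329611  14.55083207 100.03571283  -0.85224514
  75.9083359  -38.12588398]
```

Call:
servo_tool([
  {"xyz": [0.7,-0.5,15.5],"twist": [0.2,0,59],"jaw": 0},
  {"xyz": [0.7,-0.5,15.5],"twist": [0.2,0,59],"jaw": 0},
  {"xyz": [0.7,-0.5,15.5],"twist": [0.2,0,59],"jaw": 0},
  {"xyz": [0.7,-0.5,15.5],"twist": [0.2,0,59],"jaw": 0},
  {"xyz": [0.7,-0.5,15.5],"twist": [0.2,0,59],"jaw": 0},
  {"xyz": [0.7,-0.5,15.5],"twist": [0.2,0,59],"jaw": 0},
  {"xyz": [0.7,-0.5,15.5],"twist": [0.2,0,59],"jaw": 0},
  {"xyz": [0.7,-0.5,15.5],"twist": [0.2,0,59],"jaw": 0},
  {"xyz": [0.7,-0.5,15.5],"twist": [0.2,0,59],"jaw": 0},
  {"xyz": [0.7,-0.5,15.5],"twist": [0.2,0,59],"jaw": 0},
])

```text
time_s: 2.17
tool_pos: [0.4622, 0.2705, 0.2499]
tool_rot: [-179.8, 0.1, 24.3]
force: [0.4, -0.8, 0.2]
grip_width: 0.0872
grasp_force: 0.0
```

```bash
python3 -c "
from h import *
goto([*PLATE,.185],DOWN); print(env.get_obs()['qpos'],env.get_obs()['tool_rot'])
s=cam('side');a=proj(s,[*PLATE,.016]);print(a)
x,y=305,270
cv2.imwrite('pics/pre.png',cv2.resize(s['img'][y-60:y+60,x-60:x+60],None,fx=4,fy=4,interpolation=2)[:,:,::-1])"
```

```text
xyz cm [0.07 0.93 6.49] twist [-0.17  0.08  0.99]
[-49.87101103  12.38060005  18.60741793 110.18340055  -4.82529164
  58.2120351  -94.77727155] [-1.79831248e+02  7.81964654e-02  2.43401798e+01]
[304.01960422 288.75901274]
```

View pics/pre.png

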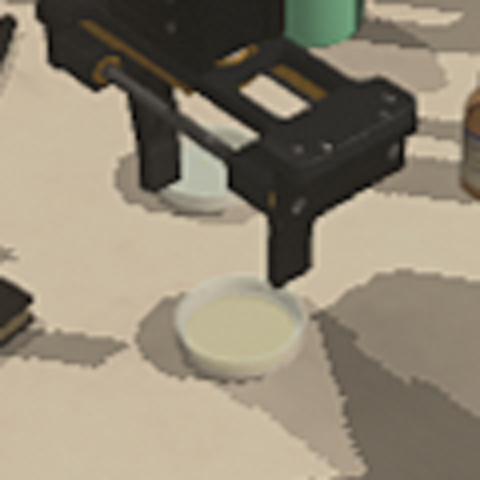

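The gripper hovers over the cream plate (crop (240,325)), a little off along y. I'll correct it by 9 mm while lowering partway, then recheck.

Call:
servo_tool([
  {"xyz": [0.1,0.9,2.5],"twist": [0,0,1],"jaw": 0},
  {"xyz": [0.1,0.9,2.5],"twist": [0,0,1],"jaw": 0},
  {"xyz": [0.1,0.9,2.5],"twist": [0,0,1],"jaw": 0},
  {"xyz": [0.1,0.9,2.5],"twist": [0,0,1],"jaw": 0},
])

```text
time_s: 2.55
tool_pos: [0.4667, 0.2629, 0.2252]
tool_rot: [-179.8, 0.1, 23.4]
force: [-0.6, 1.1, 0.6]
grip_width: 0.0871
grasp_force: 0.0
```

```bash
python3 -c "
from h import *
goto([*PLATE,.1845],DOWN); print(env.get_obs()['tool_pos'],env.get_obs()['tool_rot'])"
```

```text
xyz cm [-0.03  0.04  4.07] twist [-0.17  0.1   0.06]
[0.46671759 0.26287723 0.22518325] [-1.79825019e+02  9.89399553e-02  2.34091367e+01]
```

Lined up to within 0.5 mm. Lower and close gently.

Call:
servo_tool([
  {"xyz": [0,0,2],"twist": [-0.2,0.1,0],"jaw": 0},
  {"xyz": [0,0,4.1],"twist": [-0.2,0.1,0],"jaw": 0},
  {"xyz": [0,0,4.1],"twist": [-0.2,0.1,0],"jaw": 0},
  {"xyz": [0,0,4.1],"twist": [-0.2,0.1,0],"jaw": 0.15},
  {"xyz": [0,0,4.1],"twist": [-0.2,0.1,0],"jaw": 0.3},
  {"xyz": [0,0,4.1],"twist": [-0.2,0.1,0],"jaw": 0.35},
  {"xyz": [0,0,4.1],"twist": [-0.2,0.1,0],"jaw": 0.35},
  {"xyz": [0,0,4.1],"twist": [-0.2,0.1,0],"jaw": 0.35},
], newtons=8)

```text
time_s: 3.22
tool_pos: [0.4667, 0.2629, 0.1844]
tool_rot: [180.0, -0.0, 23.4]
force: [-0.3, -0.6, 2.3]
grip_width: 0.0658
grasp_force: 8.0
```

Call:
servo_tool([
  {"xyz": [0,0,-1],"jaw": 0.35},
  {"xyz": [0,0,-3],"jaw": 0.35},
  {"xyz": [0,0,-5],"jaw": 0.35},
  {"xyz": [0,0,-7],"jaw": 0.35},
  {"xyz": [0,0,-9],"jaw": 0.35},
  {"xyz": [0,0,-9],"jaw": 0.35},
  {"xyz": [0,0,-9],"jaw": 0.35},
])

```text
validation failed for argument at $.pl...
```

```bash
python3 -c "
from h import *
goto([*NEST,.275],DOWN)"
```

```text
xyz cm [-2.68 27.7  -9.06] twist [ 0.02 -0.05  0.03]
```

Twist is required in each row.

Call:
servo_tool([
  {"xyz": [0,0,-1],"twist": [0,0,0],"jaw": 0.35},
  {"xyz": [0,0,-3],"twist": [0,0,0],"jaw": 0.35},
  {"xyz": [0,0,-6],"twist": [0,0,0],"jaw": 0.35},
  {"xyz": [0,0,-9],"twist": [0,0,0],"jaw": 0.35},
  {"xyz": [-0.3,3,-9],"twist": [0,0,0],"jaw": 0.35},
  {"xyz": [-0.6,6,-9],"twist": [0,0,0],"jaw": 0.35},
  {"xyz": [-0.9,9,-9],"twist": [0,0,0],"jaw": 0.35},
  {"xyz": [-1.2,12,-9],"twist": [0,0,0],"jaw": 0.35},
  {"xyz": [-1.5,14.5,-9],"twist": [0,0,0],"jaw": 0.35},
  {"xyz": [-1.5,15.5,-9],"twist": [0,0,0],"jaw": 0.35},
])

```text
time_s: 4.05
tool_pos: [0.5151, 0.1101, 0.2748]
tool_rot: [179.9, -0.0, 23.1]
force: [0.1, 0.9, -1.0]
grip_width: 0.0657
grasp_force: 8.0
```

```bash
python3 -c "
from h import *
goto([*NEST,.275],DOWN)"
```

```text
xyz cm [-9.900e-01  1.176e+01  1.000e-02] twist [ 0.12 -0.04 -0.3 ]
```

Call:
servo_tool([
  {"xyz": [-0.3,2,0],"twist": [0,0,0],"jaw": 0.35},
  {"xyz": [-0.6,5,0],"twist": [0,0,0],"jaw": 0.35},
  {"xyz": [-0.9,8,0],"twist": [0,0,0],"jaw": 0.35},
  {"xyz": [-1,10.5,0],"twist": [0,0,0],"jaw": 0.35},
  {"xyz": [-1,11.5,0],"twist": [0,0,0],"jaw": 0.35},
  {"xyz": [-1,11.5,0],"twist": [0,0,0],"jaw": 0.35},
  {"xyz": [-1,11.5,0],"twist": [0,0,0],"jaw": 0.35},
  {"xyz": [-1,11.5,0],"twist": [0,0,0],"jaw": 0.35},
])

```text
time_s: 4.72
tool_pos: [0.5504, 0.0074, 0.2738]
tool_rot: [-179.9, 0.0, 23.5]
force: [-0.3, -0.3, -0.6]
grip_width: 0.0656
grasp_force: 8.0
```

```bash
python3 -c "
from h import *
goto([*NEST,.23],DOWN);o=env.get_obs();print(o['tool_pos'],o['tool_rot'])
s=cam('side');t=cam('top')
p=o['tool_pos'].copy();p[2]=o['tool_pos'][2]-.184+.016;print('pred rim px',proj(s,p),proj(t,p),'nest px',proj(s,[*NEST,.014]),proj(t,[*NEST,.014]))
a=cv2.resize(s['img'][300:440,330:470],(500,500),interpolation=2);cv2.imwrite('pics/nest.png',a[:,:,::-1])"
```

```text
xyz cm [-0.23  0.93  4.38] twist [-0.05  0.01  0.18]
[0.55040411 0.00740716 0.2737735 ] [-1.79945281e+02  8.21577049e-03  2.35324058e+01]
pred rim px [401.18533356 341.10478515] [425.37957925 218.11577446] nest px [398.84162676 382.62587053] [420.95849051 225.5403105 ]
```

View pics/nest.png

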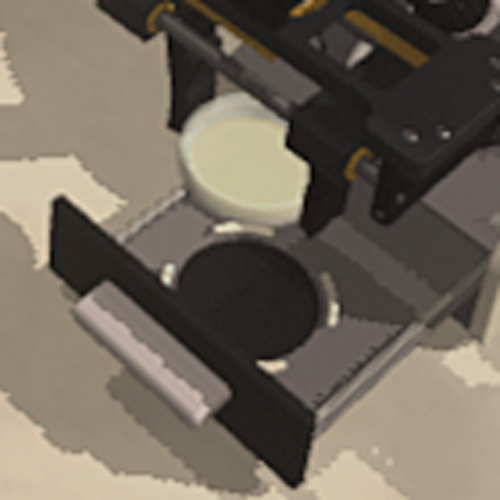

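The plate is held level, with its rim centre near crop (254,148). The curbs centre near (253,292). Next I'll check the curb centre and make the final alignment.

```bash
python3 -c "
from h import *
s=cam('side');print(ray(s,400.4,381.3,.017))"
```

```text
[ 0.55432465 -0.00236883  0.017     ]
```

Call:
servo_tool([
  {"xyz": [-0.2,0.9,1.5],"twist": [0,0,0],"jaw": 0.35},
  {"xyz": [-0.2,0.9,3],"twist": [0,0,0],"jaw": 0.35},
  {"xyz": [-0.2,0.9,3],"twist": [0,0,0],"jaw": 0.35},
  {"xyz": [-0.2,0.9,3],"twist": [0,0,0],"jaw": 0.35},
  {"xyz": [-0.2,0.9,3],"twist": [0,0,0],"jaw": 0.35},
])

```text
time_s: 5.28
tool_pos: [0.5527, -0.0033, 0.2445]
tool_rot: [180.0, -0.0, 23.4]
force: [0.4, 0.8, 0.4]
grip_width: 0.0655
grasp_force: 8.0
```

```bash
python3 -c "
from h import *
goto([*NEST,.1985],DOWN);o=env.get_obs();print(o['tool_pos'],o['tool_rot'])
s=cam('side');p=o['tool_pos'].copy();p[2]-=.168;print('pred rim px',(proj(s,p)-[330,300])/.28, (proj(s,[*NEST,.014])-[330,300])/.28)
a=cv2.resize(s['img'][300:440,330:470],(500,500),interpolation=2);cv2.imwrite('pics/nest2.png',a[:,:,::-1])"
```

```text
xyz cm [-0.02 -0.15  4.6 ] twist [ 0.03 -0.05  0.08]
[ 0.55268923 -0.0032658   0.24451858] [ 1.79972344e+02 -4.51844540e-02  2.34313742e+01]
pred rim px [262.68258135 208.19401242] [245.8629527  295.09239476]
```

View pics/nest2.png

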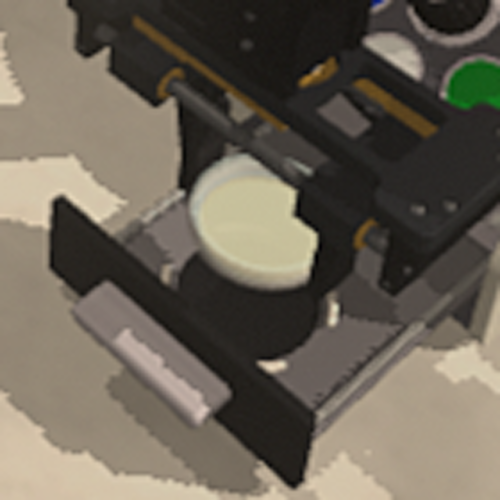

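The plate is over the nest and aligned to about 1 mm. Lower it, then look at the force before release.

Call:
servo_tool([
  {"xyz": [0,-0.1,1],"twist": [0,0,0],"jaw": 0.35},
  {"xyz": [0,-0.1,2],"twist": [0,0,0],"jaw": 0.35},
  {"xyz": [0,-0.1,3],"twist": [0,0,0],"jaw": 0.35},
  {"xyz": [0,-0.1,3.8],"twist": [0,0,0],"jaw": 0.35},
  {"xyz": [0,-0.1,4.3],"twist": [0,0,0],"jaw": 0.35},
  {"xyz": [0,-0.1,4.6],"twist": [0,0,0],"jaw": 0.35},
  {"xyz": [0,-0.1,4.6],"twist": [0,0,0],"jaw": 0.35},
  {"xyz": [0,-0.1,4.6],"twist": [0,0,0],"jaw": 0.35},
])

```text
time_s: 6.0
tool_pos: [0.5522, -0.0032, 0.1977]
tool_rot: [180.0, 0.0, 23.4]
force: [0.5, 0.6, -0.3]
grip_width: 0.0658
grasp_force: 8.0
```

Call:
servo_tool([
  {"xyz": [0,0,0],"twist": [0,0,0],"jaw": 0.22},
  {"xyz": [0,0,0],"twist": [0,0,0],"jaw": 0.18},
  {"xyz": [0,0,0],"twist": [0,0,0],"jaw": 0.12},
  {"xyz": [0,0,0],"twist": [0,0,0],"jaw": 0.1},
  {"xyz": [0,0,-2],"twist": [0,0,0],"jaw": 0.1},
  {"xyz": [0,0,-5],"twist": [0,0,0],"jaw": 0.1},
  {"xyz": [-4,0,-9],"twist": [0,0,0],"jaw": 0.1},
  {"xyz": [-8,0,-9],"twist": [0,0,0],"jaw": 0.1},
  {"xyz": [-8,0,-9],"twist": [0,0,0],"jaw": 0.1},
  {"xyz": [-8,0,-9],"twist": [0,0,0],"jaw": 0.1},
])

```text
time_s: 6.83
tool_pos: [0.4766, -0.0365, 0.2887]
tool_rot: [-179.9, -0.1, 23.2]
force: [0.6, 0.7, 0.7]
grip_width: 0.0783
grasp_force: 0.0
```

```bash
python3 -c "
from h import *
s=cam('side');t=cam('top')
a=cv2.resize(s['img'][300:440,330:470],(400,400),interpolation=2);b=cv2.resize(t['img'][195:265,390:460],(400,400),interpolation=2);cv2.imwrite('pics/placed.png',np.hstack([a,b])[:,:,::-1])"
```

```text
(no output)
```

View pics/placed.png

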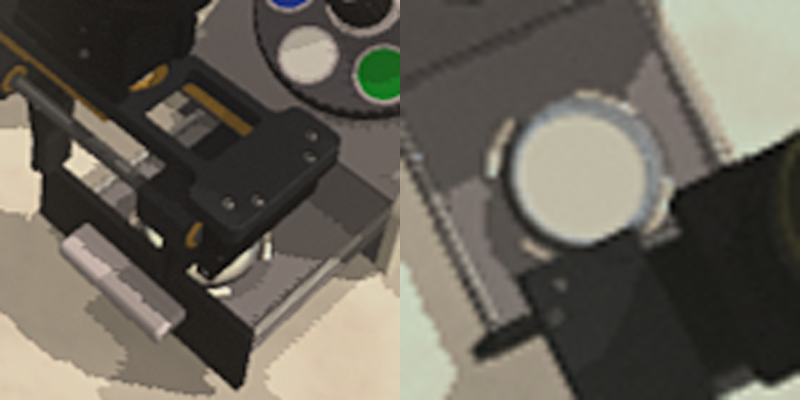

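The top view (right half) shows the plate sitting inside all four curbs. Next is the tray push: close the fingers, go in front of the ledge, and push along +x.

```bash
python3 -c "
from h import *
goto([.450,-.0461,.204],DOWN)"
```

```text
xyz cm [-3.11 -0.08  8.41] twist [ 0.   -0.11  0.02]
```

Call:
servo_tool([
  {"xyz": [-3.2,0,0],"twist": [0,-0.1,0],"jaw": 0.6},
  {"xyz": [-3.2,0,0],"twist": [0,-0.1,0],"jaw": 1},
  {"xyz": [-3.2,0,4],"twist": [0,-0.1,0],"jaw": 1},
  {"xyz": [-3.2,0,8.4],"twist": [0,-0.1,0],"jaw": 1},
  {"xyz": [-3.2,0,8.4],"twist": [0,-0.1,0],"jaw": 1},
  {"xyz": [-3.2,0,8.4],"twist": [0,-0.1,0],"jaw": 1},
  {"xyz": [-3.2,0,8.4],"twist": [0,-0.1,0],"jaw": 1},
  {"xyz": [-3.2,0,8.4],"twist": [0,-0.1,0],"jaw": 1},
])

```text
time_s: 7.6
tool_pos: [0.4509, -0.0475, 0.2058]
tool_rot: [179.9, -0.1, 23.4]
force: [0.9, 0.2, 0.2]
grip_width: 0.0327
grasp_force: 0.0
```

```bash
python3 -c "
from h import *
goto([.4795,-.0333,.204],DOWN);print(env.get_obs()['tool_pos'])"
```

```text
xyz cm [ 3.19 -0.17  0.19] twist [ 0.11 -0.09  0.03]
[ 0.45090734 -0.04749318  0.20580692]
```

Call:
servo_tool([
  {"xyz": [1,-0.2,0.2],"twist": [0,0,0],"jaw": 1},
  {"xyz": [1.8,-0.2,0.2],"twist": [0,0,0],"jaw": 1},
  {"xyz": [2.3,-0.2,0.2],"twist": [0,0,0],"jaw": 1},
  {"xyz": [2.9,-0.2,0.2],"twist": [0,0,0],"jaw": 1},
  {"xyz": [3.7,-0.2,0.2],"twist": [0,0,0],"jaw": 1},
  {"xyz": [4.6,-0.2,0.2],"twist": [0,0,0],"jaw": 1},
  {"xyz": [5.6,-0.2,0.2],"twist": [0,0,0],"jaw": 1},
  {"xyz": [6.6,-0.2,0.2],"twist": [0,0,0],"jaw": 1},
  {"xyz": [7.6,-0.2,0.2],"twist": [0,0,0],"jaw": 1},
  {"xyz": [8.6,-0.2,0.2],"twist": [0,0,0],"jaw": 1},
])

```text
time_s: 8.43
tool_pos: [0.5285, -0.0112, 0.2016]
tool_rot: [180.0, 0.1, 23.4]
force: [-3.3, -2.1, 0.2]
grip_width: 0.0005
grasp_force: 1.0
```

```bash
python3 -c "
from h import *
goto([.5755,.0077,.204],DOWN);o=env.get_obs();print(o['force'])"
```

```text
xyz cm [ 5.07  0.13 -0.25] twist [0.04 0.11 0.03]
[-3.25649159 -2.07314476  0.23051384]
```

Call:
servo_tool([
  {"xyz": [1,0.1,-0.1],"twist": [0,0,0],"jaw": 1},
  {"xyz": [2,0.1,-0.2],"twist": [0,0,0],"jaw": 1},
  {"xyz": [2.8,0.1,-0.2],"twist": [0,0,0],"jaw": 1},
  {"xyz": [3.4,0.1,-0.2],"twist": [0,0,0],"jaw": 1},
  {"xyz": [3.9,0.1,-0.2],"twist": [0,0,0],"jaw": 1},
  {"xyz": [4.3,0.1,-0.2],"twist": [0,0,0],"jaw": 1},
  {"xyz": [4.6,0.1,-0.2],"twist": [0,0,0],"jaw": 1},
  {"xyz": [4.6,0.1,-0.2],"twist": [0,0,0],"jaw": 1},
])

```text
time_s: 9.1
tool_pos: [0.5707, 0.0061, 0.2039]
tool_rot: [179.9, 0.0, 23.4]
force: [-0.5, 0.3, 0.7]
grip_width: 0.0006
grasp_force: 0.0
```

Not yet at the stop; creep on in small steps.

Call:
servo_tool([
  {"xyz": [0.2,0,0],"twist": [0,0,0],"jaw": 1},
  {"xyz": [0.4,0,0],"twist": [0,0,0],"jaw": 1},
  {"xyz": [0.6,0,0],"twist": [0,0,0],"jaw": 1},
  {"xyz": [0.6,0,0],"twist": [0,0,0],"jaw": 1},
])

```text
time_s: 9.43
tool_pos: [0.5748, 0.0074, 0.2036]
tool_rot: [-180.0, 0.3, 23.3]
force: [-5.2, -0.8, 4.1]
grip_width: 0.0004
grasp_force: 2.6
```

Call:
servo_tool([
  {"xyz": [0.2,0,0],"twist": [0,0,0],"jaw": 1},
  {"xyz": [0.4,0,0],"twist": [0,0,0],"jaw": 1},
  {"xyz": [0.4,0,0],"twist": [0,0,0],"jaw": 1},
  {"xyz": [0.4,0,0],"twist": [0,0,0],"jaw": 1},
])

```text
time_s: 9.77
tool_pos: [0.5763, 0.0076, 0.2031]
tool_rot: [-179.9, 0.7, 23.3]
force: [-13.1, -3.2, 10.1]
grip_width: 0.0003
grasp_force: 6.9
```

The tray is at its hard stop: 13 N, and the position agrees with home. Back off and head for the knob.

Call:
servo_tool([
  {"xyz": [-2,0,0],"twist": [0,0,0],"jaw": 1},
  {"xyz": [-4,0,0],"twist": [0,0,0],"jaw": 1},
  {"xyz": [-6,0,-3],"twist": [0,0,0],"jaw": 0.5},
  {"xyz": [-6,0,-7],"twist": [0,0,0],"jaw": 0.2},
  {"xyz": [-6,0,-11],"twist": [0,0,0],"jaw": 0.2},
  {"xyz": [-6,0,-15],"twist": [0,0,0],"jaw": 0.2},
  {"xyz": [-6,0,-15],"twist": [0,0,0],"jaw": 0.2},
  {"xyz": [-6,0,-15],"twist": [0,0,0],"jaw": 0.2},
])

```text
time_s: 10.43
tool_pos: [0.5256, -0.0142, 0.357]
tool_rot: [179.9, -0.4, 23.4]
force: [0.3, 0.0, -1.3]
grip_width: 0.0325
grasp_force: 0.0
```

```bash
cat >> h.py <<'E'
N=np.array([-.574,0,.819])
def knob(h,yaw=0):
    "TCP pose with the grasp point h above the sloping face, turned ccw by yaw deg"
    p=ORG+RV.apply(np.array([-.0305,0,.1152])+N*(h+.164))
    x=np.array([.819,0,.574]); R=RV*Ro.from_matrix(np.c_[x,[0,-1,0],-N])*Ro.from_euler('z',-yaw,degrees=True)
    return p,R
E
python3 -c "
from h import *
goto(*knob(.12)); print(env.get_obs()['qpos'])
s=cam('side')
k=cv2.inRange(cv2.cvtColor(s['img'],cv2.COLOR_RGB2HSV),(50,130,60),(75,255,255));q,l,st,ce=cv2.connectedComponentsWithStats(k);print(st[1:,4],ce[1:])"
```

```text
xyz cm [-0.16 -0.01  0.92] twist [ 0.1  34.67  0.04]
[-32.40246563   4.79916126  32.89325887 105.64853523  -2.82205602
  69.97783692 -65.29211115]
[  3 236] [[517.33333333 263.66666667]
 [464.10169492 325.78813559]]
```

Call:
servo_tool([
  {"xyz": [0,0,0.9],"twist": [0,34.7,0],"jaw": 0.2},
  {"xyz": [0,0,0.9],"twist": [0,34.7,0],"jaw": 0.2},
  {"xyz": [0,0,0.9],"twist": [0,34.7,0],"jaw": 0.2},
  {"xyz": [0,0,0.9],"twist": [0,34.7,0],"jaw": 0.2},
  {"xyz": [0,0,0.9],"twist": [0,34.7,0],"jaw": 0.2},
  {"xyz": [0,0,0.9],"twist": [0,34.7,0],"jaw": 0.2},
  {"xyz": [0,0,0.9],"twist": [0,34.7,0],"jaw": 0.2},
  {"xyz": [0,0,0.9],"twist": [0,34.7,0],"jaw": 0.2},
])

```text
time_s: 11.15
tool_pos: [0.5243, -0.0136, 0.344]
tool_rot: [180.0, -34.4, 23.4]
force: [0.5, 0.1, -1.0]
grip_width: 0.0692
grasp_force: 0.0
```

```bash
python3 -c "
from h import *
goto(*knob(.075));goto(*knob(.04)); print(env.get_obs()['qpos'])"
```

```text
xyz cm [0.22 0.1  4.16] twist [-0.01  0.64  0.06]
xyz cm [0.25 0.1  7.66] twist [-0.01  0.64  0.06]
[-32.44536447  -6.69585094  34.63963861 120.39120131 -18.85438659
  35.31159614 -50.96602899]
```

Call:
servo_tool([
  {"xyz": [0.2,0.1,2],"twist": [0,0.6,0],"jaw": 0.2},
  {"xyz": [0.2,0.1,4.2],"twist": [0,0.6,0],"jaw": 0.2},
  {"xyz": [0.2,0.1,4.2],"twist": [0,0.6,0],"jaw": 0.2},
  {"xyz": [0.2,0.1,4.2],"twist": [0,0.6,0],"jaw": 0.2},
  {"xyz": [0.2,0.1,5.5],"twist": [0,0.6,0],"jaw": 0.2},
  {"xyz": [0.2,0.1,6.5],"twist": [0,0.6,0],"jaw": 0.2},
  {"xyz": [0.2,0.1,7.6],"twist": [0,0.6,0],"jaw": 0.2},
  {"xyz": [0.2,0.1,7.6],"twist": [0,0.6,0],"jaw": 0.2},
  {"xyz": [0.2,0.1,7.6],"twist": [0,0.6,0],"jaw": 0.2},
])

```text
time_s: 11.9
tool_pos: [0.566, 0.0029, 0.2837]
tool_rot: [179.9, -35.2, 23.4]
force: [0.2, -0.8, 0.4]
grip_width: 0.0696
grasp_force: 0.0
```

```bash
python3 -c "
from h import *
goto(*knob(.04))"
```

```text
xyz cm [-0.04 -0.05  0.15] twist [ 0.01 -0.14  0.06]
```

Close on the knob and look at the side force.

Call:
servo_tool([
  {"xyz": [0,0,0.1],"twist": [0,0,0],"jaw": 0.5},
  {"xyz": [0,0,0.1],"twist": [0,0,0],"jaw": 0.7},
  {"xyz": [0,0,0.1],"twist": [0,0,0],"jaw": 0.7},
  {"xyz": [0,0,0.1],"twist": [0,0,0],"jaw": 0.7},
  {"xyz": [0,0,0.1],"twist": [0,0,0],"jaw": 0.7},
  {"xyz": [0,0,0.1],"twist": [0,0,0],"jaw": 0.7},
], newtons=15)

```text
time_s: 12.4
tool_pos: [0.5664, 0.0031, 0.2828]
tool_rot: [180.0, -35.2, 23.4]
force: [0.2, -0.7, 0.2]
grip_width: 0.0375
grasp_force: 0.0
```

Call:
servo_tool([
  {"xyz": [0,0,0],"twist": [0,0,0],"jaw": 0.75},
  {"xyz": [0,0,0],"twist": [0,0,0],"jaw": 0.75},
  {"xyz": [0,0,0],"twist": [0,0,0],"jaw": 0.75},
  {"xyz": [0,0,0],"twist": [0,0,-7],"jaw": 0.75},
  {"xyz": [0,0,0],"twist": [0,0,-14],"jaw": 0.75},
  {"xyz": [0,0,0],"twist": [0,0,-20],"jaw": 0.75},
  {"xyz": [0,0,0],"twist": [0,0,-20],"jaw": 0.75},
  {"xyz": [0,0,0],"twist": [0,0,-20],"jaw": 0.75},
])

```text
time_s: 13.07
tool_pos: [0.5663, 0.0033, 0.2827]
tool_rot: [166.5, -32.8, 47.2]
force: [-5.3, -0.3, 2.8]
grip_width: 0.0357
grasp_force: 15.0
```

```bash
cat >> h.py <<'E'
def wheel():
    "wheel angle (deg, ccw from window) from each filter seen from each camera, rays cut with the filter plane"
    w=ORG+RV.apply(np.array([-.0305,0,.1152])+N*.008); n=RV.apply(N);u=RV.apply([.819,0,.574]);l=RV.apply([0,1,0])
    for cn in('side','top'):
        c=cam(cn);hsv=cv2.cvtColor(c['img'],cv2.COLOR_RGB2HSV)
        for nm,lo,hi,off in(('green',50,75,0),('yellow',20,32,60),('orange',5,12,120),('red',0,4,180),('blue',112,128,240)):
            q,L,st,ce=cv2.connectedComponentsWithStats(cv2.inRange(hsv,(lo,130,60),(hi,255,255)))
            for i in range(1,q):
                if st[i,4]<25: continue
                d=c['R'].T@np.linalg.inv(c['camera_matrix'])@[*ce[i],1];o=-c['R'].T@c['t']
                e=o+d*((w-o)@n)/(d@n)-w; r=np.hypot(e@u,e@l)
                if r<.062: print(cn,nm,'r',r.round(3),'wheel',((np.degrees(np.arctan2(e@l,e@u))-off+180)%360-180).round(1),'area',st[i,4])
E
python3 -c "
from h import *
wheel();o=env.get_obs();print(o['wrist_torque'],o['qpos'],o['grasp_force'],o['grip_width'])"
```

```text
side green r 0.046 wheel -110.1 area 251
side blue r 0.045 wheel -108.7 area 197
top yellow r 0.044 wheel -113.0 area 103
top orange r 0.042 wheel -118.8 area 46
top red r 0.046 wheel -108.3 area 115
top blue r 0.047 wheel -119.8 area 29
[-0.03464679  1.10945373  0.24025129] [-32.4054833    4.6758375   35.49833725 119.44386323 -37.13973284
  29.23125376 -16.11294942] 14.997308312449604 0.03504875355754513
```

The wheel follows the knob, from -130° to about -110°. Continue.

Call:
servo_tool([
  {"xyz": [0,0,0],"twist": [0,0,-7],"jaw": 0.75},
  {"xyz": [0,0,0],"twist": [0,0,-14],"jaw": 0.75},
  {"xyz": [0,0,0],"twist": [0,0,-21],"jaw": 0.75},
  {"xyz": [0,0,0],"twist": [0,0,-28],"jaw": 0.75},
  {"xyz": [0,0,0],"twist": [0,0,-35],"jaw": 0.75},
  {"xyz": [0,0,0],"twist": [0,0,-42],"jaw": 0.75},
  {"xyz": [0,0,0],"twist": [0,0,-49],"jaw": 0.75},
  {"xyz": [0,0,0],"twist": [0,0,-55],"jaw": 0.75},
  {"xyz": [0,0,0],"twist": [0,0,-55],"jaw": 0.75},
  {"xyz": [0,0,0],"twist": [0,0,-55],"jaw": 0.75},
])

```text
time_s: 14.0
tool_pos: [0.5655, 0.0037, 0.2822]
tool_rot: [145.9, -8.7, 101.0]
force: [-10.6, -0.1, 8.0]
grip_width: 0.0352
grasp_force: 15.0
```

```bash
python3 -c "
from h import *
wheel();o=env.get_obs();print(o['force'],o['qpos']);goto(*knob(.0393,75));goto(*knob(.0393,130))"
```

```text
side green r 0.046 wheel -55.6 area 239
side blue r 0.045 wheel -54.5 area 233
top yellow r 0.042 wheel -61.5 area 56
top orange r 0.045 wheel -53.3 area 122
top red r 0.046 wheel -54.3 area 112
[-9.30637678 -0.32481809  8.07132754] [-28.46423273   4.5501177   31.32321348 119.39068074 -36.41343996
  29.16345047  38.30374308]
xyz cm [-0.03  0.07  0.1 ] twist [ 0.02 -0.18 -0.05]
xyz cm [-0.03  0.07  0.1 ] twist [  0.1   -0.15 -55.05]
```

Call:
servo_tool([
  {"xyz": [0,0,-0.1],"twist": [0,0,-7],"jaw": 0.75},
  {"xyz": [0,0,-0.1],"twist": [0,0,-14],"jaw": 0.75},
  {"xyz": [0,0,-0.1],"twist": [0,0,-21],"jaw": 0.75},
  {"xyz": [0,0,-0.1],"twist": [0,0,-28],"jaw": 0.75},
  {"xyz": [0,0,-0.1],"twist": [0,0,-35],"jaw": 0.75},
  {"xyz": [0,0,-0.1],"twist": [0,0,-42],"jaw": 0.75},
  {"xyz": [0,0,-0.1],"twist": [0,0,-49],"jaw": 0.75},
  {"xyz": [0,0,-0.1],"twist": [0,0,-55],"jaw": 0.75},
  {"xyz": [0,0,-0.1],"twist": [0,0,-55],"jaw": 0.75},
  {"xyz": [0,0,-0.1],"twist": [0,0,-55],"jaw": 0.75},
])

```text
time_s: 14.93
tool_pos: [0.5647, 0.0032, 0.2816]
tool_rot: [151.7, 21.5, 147.8]
force: [-5.5, 0.6, 0.6]
grip_width: 0.0357
grasp_force: 15.0
```

```bash
python3 -c "
from h import *
wheel();o=env.get_obs();print(o['force'],o['qpos']);goto(*knob(.0393,130))"
```

```text
side green r 0.046 wheel 0.7 area 99
side blue r 0.047 wheel 10.4 area 78
top yellow r 0.053 wheel -1.8 area 41
top orange r 0.052 wheel 2.3 area 67
[-5.00624687 -0.25855676 -0.30881812] [-24.80109908   4.44673382  27.49206205 119.37075473 -35.55223462
  28.98112944  92.53464444]
xyz cm [-0.13  0.11  0.11] twist [ 0.02 -0.11 -0.11]
```

Call:
servo_tool([
  {"xyz": [0,0,0],"twist": [0,0,0],"jaw": 0.5},
  {"xyz": [0,0,0],"twist": [0,0,0],"jaw": 0.4},
  {"xyz": [0,0,0],"twist": [0,0,0],"jaw": 0.4},
  {"xyz": [0,0,0],"twist": [0,0,0],"jaw": 0.4},
  {"xyz": [0,0,-2],"twist": [0,0,0],"jaw": 0.4},
  {"xyz": [0,0,-5],"twist": [0,0,0],"jaw": 0.4},
  {"xyz": [0,0,-8],"twist": [0,0,0],"jaw": 0.4},
  {"xyz": [0,0,-11],"twist": [0,0,0],"jaw": 0.4},
  {"xyz": [0,0,-12],"twist": [0,0,0],"jaw": 0.4},
  {"xyz": [0,0,-12],"twist": [0,0,0],"jaw": 0.4},
])

```text
time_s: 15.87
tool_pos: [0.5025, -0.0256, 0.3847]
tool_rot: [151.3, 22.0, 147.6]
force: [0.5, 0.2, 0.7]
grip_width: 0.0521
grasp_force: 0.0
```

```bash
python3 -c "
from h import *
wheel();print(env.get_obs()['tool_pos'],env.get_obs()['force'])
s=cam('side');t=cam('top')
a=cv2.resize(s['img'][230:420,360:560],(420,400),interpolation=2);b=cv2.resize(t['img'][90:250,330:470],(350,400),interpolation=2);cv2.imwrite('pics/final.png',np.hstack([a,b])[:,:,::-1])"
```

```text
side green r 0.046 wheel 0.8 area 99
side red r 0.045 wheel 0.9 area 239
side blue r 0.045 wheel 0.2 area 249
top green r 0.042 wheel -1.6 area 41
top yellow r 0.045 wheel 1.7 area 121
top orange r 0.046 wheel 0.9 area 115
[ 0.50246371 -0.02435573  0.38114213] [-0.33077431 -0.7606457   0.09449829]
```

View pics/final.png

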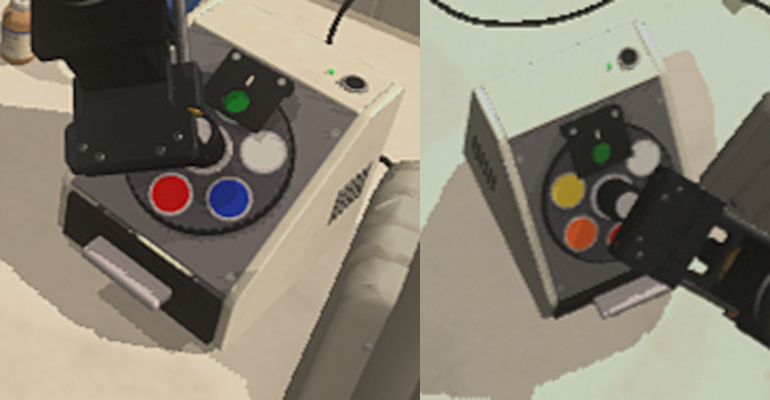

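The last picture shows green filling the window, with all filters agreeing on 0–1°, and the tray closed. I'll check the ledge position numerically.

```bash
python3 -c "
from h import *
s=cam('side')
for p,q,z in(((400.5,348.1),(436.2,374.3),.041),((392,328.6),(465.7,381),.058)):
    m=(ray(s,*p,z)+ray(s,*q,z))/2; print(RV.inv().apply(m-ORG).round(4))
print([o:=env.get_obs()][0]['force'])"
```

```text
[-0.1238 -0.0033  0.041 ]
[-0.1131 -0.0107  0.058 ]
[ 0.60947822 -0.38317621  0.35500255]
```

```bash
python3 -c "
from h import *
print(env.sign_off())"
```

```text
the job is handed in; nothing more can be done
None
```

The agar plate is in the nest, the tray is pushed home to its stop, and green fills the window (within about 1–2° of centre); the job was handed in at about 16 s with the gripper clear of everything, though I did not recheck the plate after the push because it was out of sight.

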